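# Pull the filter plate from the dust extractor box and hold it over the catch tray

## Task

Take the wooden offcut off the blue filter box and set it down on the bare bench without dropping it, then swing the grey flap with the orange knob wide open and leave it standing open. Draw the filter plate with the red tab up out of the box and finish while holding it in the gripper, still and upright, over the middle of the aluminium catch tray with its lower edge at least 10 cm above the bench: do not put it down or let go. Leave the tape roll and the tape measure where they are.

Things in the scene. Friction and masses are not known exactly. Their poses are not given: they have to be found in the camera images.
- filter_box: Fixed blue box, 150 x 150 x 100 mm high, walls 5 mm, top open under the flap. Origin: centre of its underside; x axis points from the knob side to the hinge side, z up. Black hose port sticks out 30 mm at the back (+x). Channels at the -x and +x ends, 68 mm high, hold the filter plate on edge in the box's xz plane (2 mm play); floor 6 mm. Free room beside the tab: 65 mm each side (box y).
- flap (a joint): Angle of the grey flap (150 x 152 x 6 mm, 0.12 kg, top face 107 mm above the bench when shut): 0 = shut, 1.57 = upright, stop at 1.9 rad. It turns up and back about the hinge line along box y at the back edge. A friction hinge (0.16 N m) keeps it at any angle; raising it takes about 2 N at the knob.
- flap_knob (a point): Centre of the orange knob on the flap's front edge, moving with it: a round bar 18 mm thick, 26 mm long along box y, centre 30 mm above the flap's top face on a narrow post (16 x 12 mm). Pinched on its flat ends (along box y) it can turn in the grip while the flap swings. When shut it lies 146 mm from the hinge line towards box -x and 36 mm above it.
- flap_hinge (a point): Middle of the flap's hinge line, 101 mm above the bench, 77 mm from the box centre towards box +x; the hinge line runs along box y.
- filter_plate: Loose white-framed filter plate with rigid pleats, 124 mm (its x) x 12 mm (its y) x 60 mm (its z), about 0.12 kg, with a red tab on the middle of its top edge. Origin: middle of its lower edge. It stands on edge in the box, hidden until the flap is open; its z axis is up and its x axis lies along box x.
- filter_tab (a point): Grip point on the red tab: 83 mm above the plate's lower edge. The tab is 30 mm (plate x) x 10 mm thick (plate y) x 30 mm high, reaching from 60 to 90 mm above the lower edge; its top is 96 mm above the bench while in the box, 5 mm below the flap's underside.
- offcut: Loose pine offcut lying on the shut flap, 45 mm (its x) x 120 mm (its y) x 45 mm high, about 0.11 kg. Origin: centre of its underside.
- catch_tray: Fixed shallow open aluminium tray on the bench, 160 mm (its x) x 130 mm (its y), 22 mm high, walls 4 mm. Origin: centre of its underside. It stands left or right of the box.
- tape_roll: Bystander: roll of masking tape lying flat, 100 mm across, 25 mm high. Origin: centre of its underside.
- tape_measure: Bystander: orange and black tape measure, 68 x 76 mm, 31 mm high. Origin: centre of its underside. It lies behind the box to the right; the bench behind the box to the left (around 0.64 m ahead of and 0.28 m left of the robot base) is always free, 150 mm across.
Mind the look-alikes: they are no part of the job. Leave any yellow look-alike of the offcut alone.

How it is judged:
By the outcome, as a careful person would: the job done as asked, in the order asked, and still so for the second after the job is handed in, while the arm keeps its last pose, push and grip.
It also fails if it takes over 72 s, if anything falls off the work surface, if the arm or the gripper's body presses on something with over 40 N, if the wrist force passes 120 N, or if a joint passes its speed limit or range.

## Robot

A 6-joint arm with a two-finger parallel gripper is mounted at the origin on a cart in front of the work surface, level with it; the furniture and walls round the work are solid. World frame = base frame: x ahead of the robot, y to its left, z up, the work surface at z = 0. Lengths are in m, angles in rad, forces in N, time in s.
With the tool pointing down it reaches from about 0.275 to 0.975 m from the base axis. Payload 8.4 kg.
Tool frame: the origin (TCP) lies at the very end of the fingers, on their centre line; the grasp point (between the pads) lies 19 mm behind it; z points along the fingers, y is the line along which they close (so a half turn about z gives the same grasp; the last joint's range is limited). The gripper opens to 92 mm and grips with 3 to 60 N. Pads are 20 mm wide; open, the fingers measure 128 mm over their backs; the gripper's body (75 mm by 189 mm) begins 69 mm behind the grasp point.
Start: joints at [-1.269, 0.353, 1.633, -0, 1.155, -0.002], TCP at [0.187, -0.596, 0.215] pointing down, gripper open.
Joint ranges: [-2.63, 2.63], [-0.92, 2.1], [0.06, 2.66], [-1.3, 4.44], [0, 2.69], [-3.02, 3.02]. Speed limits (rad/s): [2.22, 2.22, 2.79, 3.14, 3.14, 3.14].

## Interface

Orientations are given as a rotation vector (axis times angle).
In Python, from workcell import telemetry, eyes, robot gives the robot as it stands. The module is installed in compiled form; this text tells all that it offers.
- The arm moves only by the tool drive_tool, never from a script. Its argument "commands" is a list of rows, each a list of 5 numbers: the shift along the tool's x, y, z scaled (see below), then the turn about the tool's z scaled (see below), then the gripper command: -1 is fully open, 1 is shut, values between are in proportion. In form: [[tx, ty, tz, twist, jaw], ...]. A call has exactly 5 rows; each row is the pose to reach, as a shift and turn from the pose commanded when the call began, along the tool's axes at that moment; what a row does not reach only later rows make up. The controller multiplies each number of a shift by 0.15 m and each number of a turn by 60 degrees. A row lasts 1/8 s, in which the tool goes at most 62.5 mm and 10.7 degrees, less where a joint would pass 70% of its speed; a pose out of reach is approached as far as the arm can. A call with a number of a shift or a turn outside -1 to 1 is refused whole. A call with a gripper value outside its range is refused whole. The fingers move at their own pace and stop on an object; the grip force is fixed at half the most. Time passes only in rows, so rows that repeat a pose let the fingers close, or fill a call up. It gives the time, the measured TCP pose, the force, the opening and the grip force at its end, in the units of the state.
- telemetry.read_state(): the state, without advancing time (a new reading comes with each control period).
- eyes.grab_frame(name): name is "scene" or "top" or "wrist"; returns a dict with "pixels" (480x640x3 uint8, red, green, blue), "vfov" (degrees; the focal length in pixels is half the picture's height over the tangent of half this angle, whatever the lens; pixels are square), "cx", "cy" (the principal point, pixels), "camera_from_world" (4x4, takes a point from world to camera coordinates); the wrist camera has in their place "T_tool_cam" (4x4, takes a point from camera to tool coordinates, whose origin is the TCP and whose axes are the flange's). Camera axes: x right, y up, looking along -z (the intrinsics and any distortion apply to the point x, -y, -z); pixel columns grow to the right and rows downward; lengths in m; the calibration is good to about 2 mm. A picture is of the moment at which its call begins: read the wrist's pose just before it. There is no depth.
- robot.finish_job(): hands the job in; it is judged then, once.
The state is a dict: "clock": time; "joints": joint angles; "joint_vel": joint speeds; "joint_efforts": joint torques, N m; "ee_pos": TCP position; "tool_rot": TCP orientation; "force": force on the tool from outside, world axes, zero at the start; "wrist_torque": the same for the moment, N m; "gripper_width": opening from 0.0 (shut) to 1.0 (fully open); "finger_force": force on a finger pad.
Only numpy, scipy, OpenCV 4.12 (cv2) and the standard library are available. Lean on these libraries where they do the work, as an engineer would, in place of code of your own. Each camera call takes 0.05 s, during which the arm holds its last target. There are 200 camera calls.

## Working session

There is one attempt and no reset: what is moved stays moved. The work goes in short steps, Python scripts to look and compute and a tool call to move; the robot and the scene stay as the last step left them, time stands still between calls to the robot, and variables do not carry over. Pictures are saved under pics/ and viewed, at most 10 in all, crops included, and the job is handed in when it is done.

Besides the shell and the picture viewer there is one more tool, called after ">>>" in YAML: its name, and indented under it one key for each argument. drive_tool: Moves the arm, as the interface text tells. Its arguments: {"type":"object","properties":{"commands":{"type":"array"}},"required":["commands"]}

```bash
mkdir -p pics; python3 - <<'E'
from workcell import telemetry, eyes
import cv2,numpy as np
s=telemetry.read_state();print({k:np.round(v,3).tolist() for k,v in s.items()})
for n in("scene","top"):
    f=eyes.grab_frame(n);cv2.imwrite(f"pics/{n}0.png",f["pixels"][:,:,::-1]);print(n,{k:(np.round(v,4).tolist()) for k,v in f.items() if k!="pixels"})
E
```

```text
{'clock': 0.0, 'joints': [-1.269, 0.354, 1.634, 0.0, 1.155, -0.002], 'joint_vel': [-0.0, -0.002, 0.0, 0.0, -0.001, 0.001], 'joint_efforts': [-0.0, -59.384, -33.422, 0.07, 0.024, -0.0], 'ee_pos': [0.187, -0.596, 0.214], 'tool_rot': [-3.104, -0.475, 0.0], 'force': [-0.334, -0.708, -0.211], 'wrist_torque': [0.009, 0.031, -0.006], 'finger_force': 0.0, 'gripper_width': 1.001}
scene {'vfov': 42.4751, 'cx': 319.8749, 'cy': 238.8444, 'camera_from_world': [[0.9766, 0.2151, 0.0041, -0.5221], [-0.1562, 0.6957, 0.7012, 0.02], [0.1479, -0.6854, 0.713, -1.397], [0.0, 0.0, 0.0, 1.0]]}
top {'vfov': 48.5007, 'cx': 327.7068, 'cy': 248.2933, 'camera_from_world': [[-0.009, -0.9999, -0.0098, 0.0098], [0.9877, -0.0104, 0.1559, -0.5605], [-0.156, -0.0083, 0.9877, -1.2492], [0.0, 0.0, 0.0, 1.0]]}
```

View pics/scene0.png

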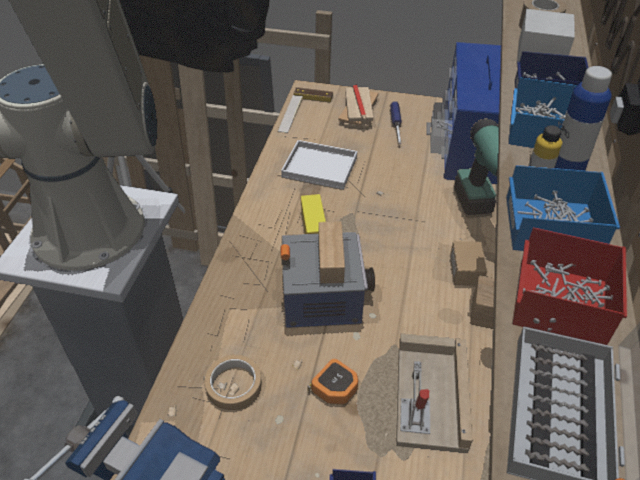

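View pics/top0.png

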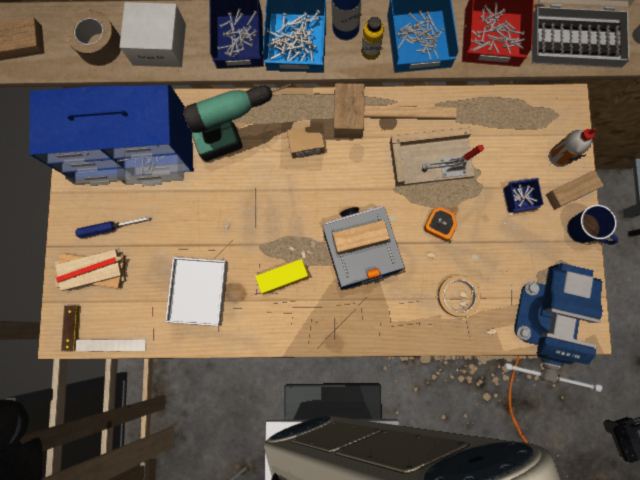

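The scene view shows the box around (322,275), the offcut at (331,250) and the knob at (285,252). The yellow look-alike is at (313,213) and the tray at (320,164).

Offcut candidates in the top view:
- pine block on the flap (361,237)
- yellow block (282,275)
- pine blocks (349,108), (308,138) and (575,190)

I choose (361,237), the pine block lying on the grey flap of the blue box.

```bash
cat > h.py <<'E'
import numpy as np,cv2
from workcell import telemetry,eyes
from scipy.spatial.transform import Rotation as R
def cam(n):
    s=telemetry.read_state(); f=eyes.grab_frame(n)
    if n=="wrist":
        T=np.eye(4);T[:3,:3]=R.from_rotvec(s["tool_rot"]).as_matrix();T[:3,3]=s["ee_pos"]
        W=T@np.array(f["T_tool_cam"])
    else: W=np.linalg.inv(f["camera_from_world"])
    f["W"]=W; f["f"]=240/np.tan(np.radians(f["vfov"])/2); return f
def ray(f,uv):
    d=np.array([(uv[0]-f["cx"])/f["f"],-(uv[1]-f["cy"])/f["f"],-1.]); d=f["W"][:3,:3]@d
    return f["W"][:3,3],d/np.linalg.norm(d)
def hit(f,uv,z):
    o,d=ray(f,uv); return o+d*(z-o[2])/d[2]
def tri(*fu):
    A=np.zeros((3,3));b=np.zeros(3);rs=[ray(f,u) for f,u in fu]
    for o,d in rs:
        P=np.eye(3)-np.outer(d,d);A+=P;b+=P@o
    x=np.linalg.solve(A,b); return x,[round(1000*np.linalg.norm(np.cross(x-o,d)),1) for o,d in rs]
def proj(f,p):
    c=np.linalg.inv(f["W"])@np.append(p,1); return f["cx"]-f["f"]*c[0]/c[2], f["cy"]+f["f"]*c[1]/c[2]
def blob(f,lo,hi,roi):
    x0,y0,x1,y1=roi;h=cv2.cvtColor(f["pixels"],cv2.COLOR_RGB2HSV)[y0:y1,x0:x1]
    m=cv2.inRange(h,np.array(lo),np.array(hi)); cs,_=cv2.findContours(m,0,2)
    c=max(cs,key=cv2.contourArea)+np.array([x0,y0]); M=cv2.moments(c)
    return c,(M["m10"]/M["m00"],M["m01"]/M["m00"]),M["m00"]
def quad(c):
    c=cv2.convexHull(c)
    return cv2.approxPolyN(c,4,ensure_convex=True).reshape(-1,2).astype(float)
E
python3 - <<'E'
from h import *
t=cam("top");s=cam("scene")
h=cv2.cvtColor(t["pixels"],cv2.COLOR_RGB2HSV);hs=cv2.cvtColor(s["pixels"],cv2.COLOR_RGB2HSV)
for n,a,p in[("flap",h,(345,265)),("flap",h,(390,260)),("off",h,(361,237)),("knob",h,(373,273)),("tray",h,(197,290)),("soff",hs,(331,240)),("soffside",hs,(331,272)),("sknob",hs,(285,252)),("sflap",hs,(303,260))]:print(n,a[p[1],p[0]])
kt=blob(t,(3,180,120),(14,255,255),(350,255,395,290));ks=blob(s,(3,150,80),(16,255,255),(270,235,300,270))
print("knob",kt[1],kt[2],ks[1],ks[2],tri((t,kt[1]),(s,ks[1])))
big=lambda f,r,k:cv2.resize(f["pixels"][r[1]:r[3],r[0]:r[2]],None,fx=k,fy=k,interpolation=2)[:,:,::-1]
a=big(t,(310,195,415,295),4);b=big(s,(270,210,385,330),3)
o=np.zeros((400+360,420,3),np.uint8)
o=np.zeros((400,420+345,3),np.uint8);o[:400,:420]=a;o[:360,420:]=b
cv2.imwrite("pics/crop1.png",o)
E
```

```text
flap [ 15   4 136]
flap [ 20   6 137]
off [ 16 112 209]
knob [ 16 225 224]
tray [ 10   7 222]
soff [ 16  80 169]
soffside [18 71 83]
sknob [ 12 173 201]
sflap [105   8 125]
knob (373.39473684210526, 275.17543859649123) 19.0 (284.3984375, 249.859375) 64.0 (array([ 0.48515949, -0.09645278,  0.14542121]), [np.float64(2.1), np.float64(2.1)])
```

View pics/crop1.png

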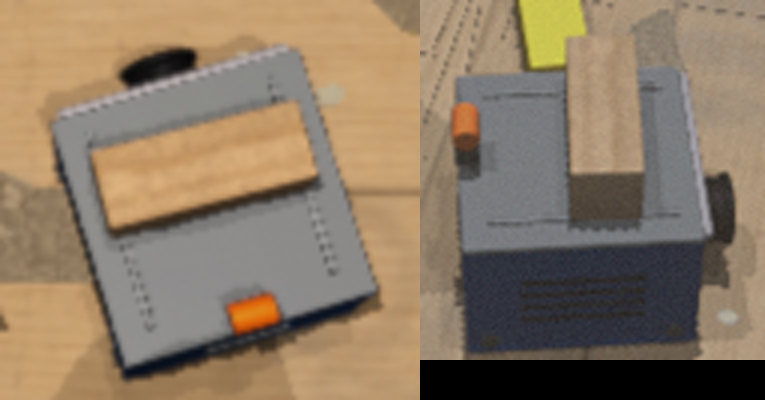

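The crop confirms the choice: a pine block on the grey flap at top (361,237) and scene (331,248), with the orange knob at top (373,273).

```bash
python3 - <<'E'
from h import *
t=cam("top");s=cam("scene")
kt=blob(t,(3,180,120),(20,255,255),(355,262,392,285));ks=blob(s,(3,140,80),(20,255,255),(275,240,295,265))
print("knob",kt[1],ks[1],tri((t,kt[1]),(s,ks[1])))
ot=blob(t,(8,50,150),(25,180,255),(331,218,392,255));os_=blob(s,(8,40,130),(25,180,255),(316,221,346,270))
qt,qs=quad(ot[0]),quad(os_[0]);print("areas",ot[2],os_[2],qt.tolist(),qs.tolist())
print("off centre tri",tri((t,qt.mean(0)),(s,qs.mean(0))))
P=np.array([hit(t,q,.152)[:2] for q in qt]);Q=np.array([hit(s,q,.152)[:2] for q in qs])
print("off@.152 top",P.round(4).tolist(),P.mean(0),"scene",Q.round(4).tolist(),Q.mean(0))
# flap by mask
h=cv2.cvtColor(t["pixels"],cv2.COLOR_RGB2HSV);m=cv2.inRange(h,np.array((0,0,110)),np.array((180,30,175)));m[:200]=0;m[292:]=0;m[:,:315]=0;m[:,412:]=0
c=max(cv2.findContours(m,0,2)[0],key=cv2.contourArea);q=quad(c);F=np.array([hit(t,u,.107)[:2] for u in q])
print("flap",q.tolist(),F.round(4).tolist(),F.mean(0),np.linalg.norm(np.roll(F,1,0)-F,axis=1))
# tray
for f,r in((t,(160,250,235,335)),(s,(275,138,362,190))):
    b=blob(f,(0,0,150),(180,35,255),r);q=quad(b[0]);T=np.array([hit(f,u,.022)[:2] for u in q]);print("tray",b[2],q.tolist(),T.round(3).tolist(),T.mean(0),np.linalg.norm(np.roll(T,1,0)-T,axis=1))
for f,r in((t,(410,200,465,245)),):
    b=blob(f,(3,150,80),(20,255,255),r);print("measure",hit(f,b[1],.025))
b=blob(t,(22,180,120),(35,255,255),(245,250,320,300));print("yellow",hit(t,b[1],.03),[hit(t,u,.03)[:2].round(3).tolist() for u in quad(b[0])])
E
```

```text
knob (372.995061728395, 272.9506172839506) (284.7823529411765, 251.14705882352942) (array([ 0.48820839, -0.09664935,  0.14334416]), [np.float64(0.2), np.float64(0.2)])
areas 983.0 1097.0 [[390.0, 238.0], [337.0, 252.0], [332.0, 232.0], [384.0, 220.0]] [[345.0, 221.0], [344.0, 267.0], [320.0, 267.0], [317.0, 221.0]]
off centre tri (array([ 0.57138931, -0.07026662,  0.15468673]), [np.float64(0.3), np.float64(0.3)])
off@.152 top [[0.5653, -0.1355], [0.535, -0.0171], [0.5803, -0.0065], [0.6063, -0.1232]] [ 0.57170546 -0.07056892] scene [[0.5842, -0.0009], [0.6049, -0.1193], [0.5626, -0.1288], [0.531, -0.0128]] [ 0.57067895 -0.06545371]
flap [[404.0, 267.0], [341.0, 286.0], [322.0, 223.0], [383.0, 205.0]] [[0.5054, -0.1706], [0.4632, -0.0258], [0.6103, 0.0165], [0.6516, -0.1262]] [ 0.55763841 -0.07653032] [0.15281304 0.15090711 0.15304058 0.14862137]
tray 3304.5 [[224.0, 260.0], [218.0, 325.0], [165.0, 322.0], [172.0, 257.0]] [[0.538, 0.26], [0.379, 0.272], [0.387, 0.4], [0.546, 0.389]] [0.46256641 0.33042361] [0.12913774 0.15891643 0.12913907 0.15934917]
tray 1554.0 [[343.0, 183.0], [280.0, 170.0], [297.0, 139.0], [357.0, 150.0]] [[0.534, 0.262], [0.374, 0.276], [0.384, 0.408], [0.544, 0.396]] [0.45876034 0.33545105] [0.13531117 0.16075172 0.13272567 0.16064257]
measure [ 0.62309799 -0.27663296  0.025     ]
yellow [0.49625105 0.11836142 0.03      ] [[0.495, 0.053], [0.455, 0.167], [0.496, 0.185], [0.539, 0.07]]
```

>>> drive_tool:
  commands:
    - [0.2,-0.15,-0.1,0,-1]
    - [0.4,-0.3,-0.2,0,-1]
    - [0.6,-0.45,-0.3,0,-1]
    - [0.8,-0.6,-0.3,0,-1]
    - [1,-0.75,-0.3,0,-1]

```text
clock: 0.92
ee_pos: [0.2971, -0.4432, 0.2599]
tool_rot: [3.105, 0.475, 0.001]
force: [0.0, 0.4, 0.2]
gripper_width: 0.999
finger_force: 0.0
```

>>> drive_tool:
  commands:
    - [0.2,-0.15,0,0,-1]
    - [0.4,-0.3,0,0,-1]
    - [0.6,-0.45,0,0,-1]
    - [0.8,-0.6,0,0,-1]
    - [1,-0.75,0,0,-1]

```text
clock: 1.55
ee_pos: [0.4065, -0.2909, 0.2597]
tool_rot: [3.105, 0.475, 0.0]
force: [0.1, 0.4, -0.1]
gripper_width: 1.004
finger_force: 0.0
```

>>> drive_tool:
  commands:
    - [0.2,-0.15,0,-0.17,-1]
    - [0.4,-0.3,0,-0.34,-1]
    - [0.6,-0.45,0,-0.5,-1]
    - [0.8,-0.6,0,-0.68,-1]
    - [0.9,-0.75,0,-0.85,-1]

```text
clock: 2.17
ee_pos: [0.5021, -0.143, 0.2596]
tool_rot: [2.592, 1.775, 0.001]
force: [-1.1, -0.2, 0.3]
gripper_width: 0.999
finger_force: 0.0
```

```bash
cat >> h.py <<'E'
def togo(x,y,z,yang):
    """units to reach TCP (x,y,z) with tool y axis at yang deg (mod 180)"""
    s=telemetry.read_state();M=R.from_rotvec(s["tool_rot"]).as_matrix()
    d=M.T@(np.array([x,y,z])-s["ee_pos"]);a=np.degrees(np.arctan2(M[1,1],M[0,1]))
    w=(yang-a+90)%180-90
    print("t",round(s["clock"],2),"tcp",s["ee_pos"].round(4),"yang",a.round(2),"tilt",M[2].round(3),"w",round(s["gripper_width"],3),"F",s["force"].round(1),"ff",round(float(s["finger_force"]),1),"\n shift",(d/.15).round(3),"twist",round(-w/60,3))
E
python3 - <<'E'
from h import *
togo(.571,-.068,.215,13.5)
print(telemetry.read_state()["joints"].round(2))
f=cam("wrist");cv2.imwrite("pics/w1.png",f["pixels"][:,:,::-1]);print(f["T_tool_cam"])
for p in([.571,-.068,.152],[.488,-.0966,.143]):print(proj(f,p))
E
```

```text
t 2.17 tcp [ 0.5021 -0.143   0.2596] yang -21.21 tilt [ 0.  0. -1.] w 0.999 F [-1.1 -0.2  0.3] ff 0.0 
 shift [0.632 0.247 0.298] twist -0.579
[-0.28  0.15  1.8   0.    1.19  0.09]
[[-9.49909330e-04  9.69670231e-01  2.44415101e-01  6.85154437e-02]
 [ 9.99999334e-01  7.60954658e-04  8.67514397e-04 -3.51992422e-04]
 [ 6.55214076e-04  2.44415762e-01 -9.69670308e-01 -1.69975630e-01]
 [ 0.00000000e+00  0.00000000e+00  0.00000000e+00  1.00000000e+00]]
(np.float64(372.70650642052874), np.float64(92.46044222708619))
(np.float64(270.6201387438338), np.float64(180.96813863538694))
```

View pics/w1.png

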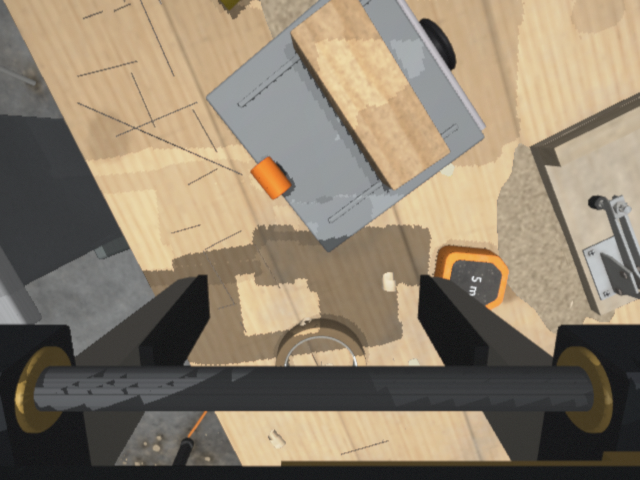

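The wrist view shows the offcut centred near (372,92) and the knob at (270,178). Both agree with the projected estimates.

>>> drive_tool:
  commands:
    - [0.13,0.05,0.02,-0.12,-1]
    - [0.26,0.1,0.04,-0.24,-1]
    - [0.4,0.15,0.05,-0.36,-1]
    - [0.53,0.2,0.05,-0.48,-1]
    - [0.63,0.25,0.05,-0.58,-1]

```text
clock: 2.85
ee_pos: [0.571, -0.0699, 0.252]
tool_rot: [-1.948, -2.464, 0.0]
force: [-0.8, 0.0, -0.1]
gripper_width: 0.996
finger_force: 0.0
```

```bash
python3 - <<'E'
from h import *
togo(.571,-.068,.116,13.5)
f=cam("wrist")
b=blob(f,(8,50,100),(25,180,255),(150,100,500,330));print(b[2],quad(b[0]).tolist())
cv2.imwrite("pics/w2.png",f["pixels"][:,:,::-1]);print(proj(f,[.571,-.068,.152]))
E
```

```text
t 2.85 tcp [ 0.571  -0.0699  0.252 ] yang 13.33 tilt [-0. -0. -1.] w 0.996 F [-0.8  0.  -0.1] ff 0.0 
 shift [0.012 0.003 0.907] twist -0.003
45443.0 [[499.0, 100.0], [499.0, 329.0], [150.0, 329.0], [150.0, 100.0]]
(np.float64(314.5644009471746), np.float64(238.347230076498))
```

View pics/w2.png

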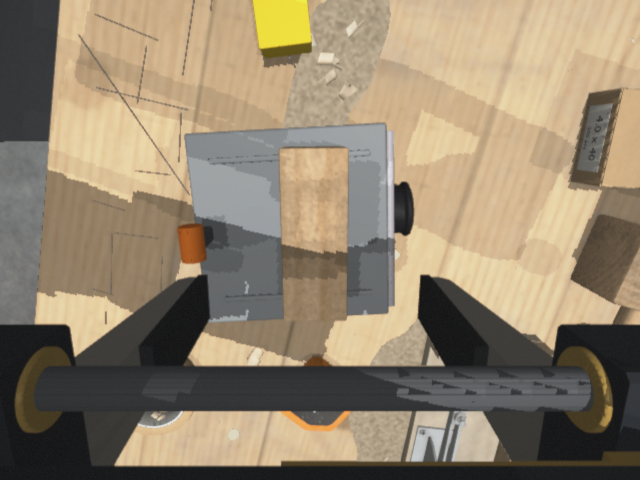

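The offcut's top face spans (280,148) to (348,320), centred between the fingers and square to them. I'll descend now.

>>> drive_tool:
  commands:
    - [0.01,0,0.2,0,-1]
    - [0.01,0,0.45,0,-1]
    - [0.01,0,0.65,0,-1]
    - [0.01,0,0.8,0,-1]
    - [0.01,0,0.9,0,-1]

```text
clock: 3.52
ee_pos: [0.5697, -0.0692, 0.116]
tool_rot: [-1.954, -2.459, 0.001]
force: [0.4, 0.0, -0.6]
gripper_width: 1.0
finger_force: 0.0
```

>>> drive_tool:
  commands:
    - [0,0,0,0,-0.5]
    - [0,0,0,0,1]
    - [0,0,0,0,1]
    - [0,0,0,0,1]
    - [0,0,0,0,1]

```text
clock: 4.15
ee_pos: [0.5706, -0.0687, 0.1174]
tool_rot: [1.951, 2.462, 0.001]
force: [-0.3, -0.4, 1.7]
gripper_width: 0.488
finger_force: 30.0
```

>>> drive_tool:
  commands:
    - [0,0,-0.1,0,1]
    - [0,0,-0.25,0,1]
    - [0,0,-0.4,0,1]
    - [0,0,-0.52,0,1]
    - [0,0,-0.6,0,1]

```text
clock: 4.78
ee_pos: [0.5707, -0.0687, 0.2085]
tool_rot: [1.951, 2.461, 0.001]
force: [-0.9, -0.6, -0.8]
gripper_width: 0.485
finger_force: 30.0
```

>>> drive_tool:
  commands:
    - [0.1,0.04,0,0,1]
    - [0.28,0.1,0,0,1]
    - [0.47,0.19,0,0,1]
    - [0.66,0.28,0,0,1]
    - [0.85,0.38,0,0,1]

```text
clock: 5.4
ee_pos: [0.5962, 0.0705, 0.206]
tool_rot: [-1.95, -2.461, 0.002]
force: [-0.1, 0.3, -0.9]
gripper_width: 0.492
finger_force: 30.0
```

>>> drive_tool:
  commands:
    - [0.2,0.1,0,0,1]
    - [0.4,0.2,0,0,1]
    - [0.6,0.3,0,0,1]
    - [0.8,0.4,0,0,1]
    - [0.95,0.48,0,0,1]

```text
clock: 6.02
ee_pos: [0.6337, 0.2258, 0.206]
tool_rot: [-1.949, -2.462, 0.002]
force: [0.6, -0.1, -0.3]
gripper_width: 0.487
finger_force: 30.0
```

```bash
python3 - <<'E'
from h import *
togo(.64,.28,.0114,13.5)
f=cam("wrist");cv2.imwrite("pics/w3.png",f["pixels"][:,:,::-1])
E
```

```text
t 6.03 tcp [0.6337 0.2258 0.206 ] yang 13.26 tilt [ 0.    -0.002 -1.   ] w 0.487 F [ 0.6 -0.1 -0.3] ff 30.0 
 shift [0.342 0.126 1.297] twist -0.004
```

View pics/w3.png

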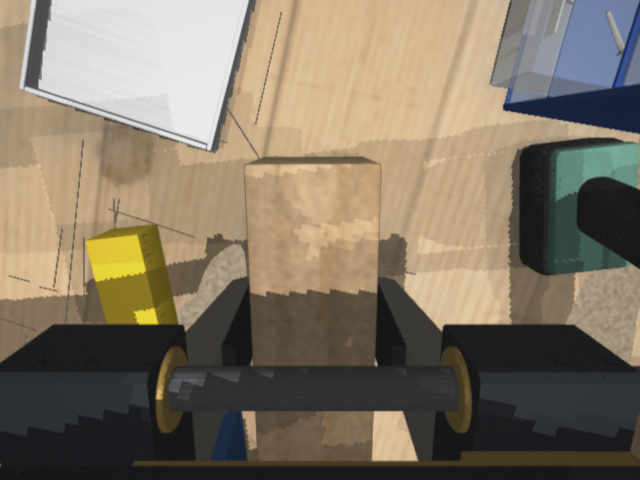

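The offcut is held square between the fingers (245–380, 160 and below), and the bench ahead is bare. I'll lower it.

>>> drive_tool:
  commands:
    - [0.15,0.06,0.1,0,1]
    - [0.3,0.12,0.3,0,1]
    - [0.34,0.13,0.55,0,1]
    - [0.34,0.13,0.8,0,1]
    - [0.34,0.13,1,0,1]

```text
clock: 6.7
ee_pos: [0.6404, 0.2778, 0.054]
tool_rot: [-1.951, -2.461, 0.003]
force: [0.1, 0.1, -0.7]
gripper_width: 0.486
finger_force: 30.0
```

>>> drive_tool:
  commands:
    - [0,0,0.1,0,1]
    - [0,0,0.18,0,1]
    - [0,0,0.24,0,1]
    - [0,0,0.27,0,1]
    - [0,0,0.285,0,1]

```text
clock: 7.32
ee_pos: [0.642, 0.2779, 0.0147]
tool_rot: [1.951, 2.462, 0.001]
force: [-0.0, -0.2, -1.5]
gripper_width: 0.491
finger_force: 30.0
```

```bash
python3 - <<'E'
from h import *
togo(.64,.28,.0105,13.5)
E
```

```text
t 7.33 tcp [0.642  0.2779 0.0147] yang 13.2 tilt [ 0.     0.001 -1.   ] w 0.491 F [-0.  -0.2 -1.5] ff 30.0 
 shift [ 0.017 -0.01   0.028] twist -0.005
```

>>> drive_tool:
  commands:
    - [0,0,0,0,1]
    - [0,0,0.005,0,1]
    - [0,0,0.01,0,1]
    - [0,0,0.015,0,1]
    - [0,0,0.015,0,1]

```text
clock: 7.95
ee_pos: [0.6416, 0.2777, 0.012]
tool_rot: [-1.951, -2.462, 0.0]
force: [-0.5, 0.1, -0.8]
gripper_width: 0.489
finger_force: 30.0
```

>>> drive_tool:
  commands:
    - [0,0,0.005,0,1]
    - [0,0,0.01,0,1]
    - [0,0,0.015,0,1]
    - [0,0,0.02,0,1]
    - [0,0,0.02,0,1]

```text
clock: 8.57
ee_pos: [0.6416, 0.2778, 0.0105]
tool_rot: [1.951, 2.462, 0.0]
force: [-4.2, -2.9, 11.8]
gripper_width: 0.489
finger_force: 30.0
```

Contact with the bench at about 12 N. Release, then rise.

>>> drive_tool:
  commands:
    - [0,0,0,0,0.3]
    - [0,0,0,0,-0.4]
    - [0,0,0,0,-1]
    - [0,0,0,0,-1]
    - [0,0,0,0,-1]

```text
clock: 9.2
ee_pos: [0.6416, 0.2777, 0.0089]
tool_rot: [-1.951, -2.462, 0.0]
force: [0.2, -0.0, 0.4]
gripper_width: 0.899
finger_force: 0.0
```

>>> drive_tool:
  commands:
    - [0,0,-0.1,0,-1]
    - [0,0,-0.3,0,-1]
    - [0,0,-0.6,0,-1]
    - [0,0,-0.85,0,-1]
    - [0,0,-1,0,-1]

```text
clock: 9.82
ee_pos: [0.6426, 0.2781, 0.1628]
tool_rot: [1.95, 2.461, 0.005]
force: [-0.7, 0.2, -0.2]
gripper_width: 1.0
finger_force: 0.0
```

>>> drive_tool:
  commands:
    - [0,0,-0.2,0.17,-1]
    - [0,0,-0.4,0.34,-1]
    - [0,0,-0.5,0.51,-1]
    - [0,0,-0.5,0.68,-1]
    - [0,0,-0.5,0.85,-1]

```text
clock: 10.45
ee_pos: [0.6417, 0.2778, 0.2357]
tool_rot: [2.825, 1.374, 0.002]
force: [0.3, -0.9, -0.2]
gripper_width: 1.004
finger_force: 0.0
```

>>> drive_tool:
  commands:
    - [0,0,0,0.15,-1]
    - [0,0,0,0.3,-1]
    - [0,0,0,0.45,-1]
    - [0,0,0,0.6,-1]
    - [0,0,0,0.6,-1]

```text
clock: 11.08
ee_pos: [0.6417, 0.2778, 0.2351]
tool_rot: [-3.11, -0.444, -0.001]
force: [0.4, 0.7, -0.2]
gripper_width: 0.998
finger_force: 0.0
```

```bash
python3 - <<'E'
from h import *
togo(.488,-.0966,.23,-73.7)
s=cam("scene");t=cam("top")
ot=blob(t,(8,0,0),(25,180,255),(190,170,250,240))
for f in(t,s):print(proj(f,[.642,.278,.045]))
E
```

```text
t 11.07 tcp [0.6417 0.2778 0.2351] yang -73.73 tilt [ 0.001 -0.    -1.   ] w 0.998 F [ 0.4  0.7 -0.2] ff 0.0 
 shift [-1.683  2.109  0.032] twist -0.001
(np.float64(215.8647545264298), np.float64(216.61355986516432))
(np.float64(389.59254830609285), np.float64(177.6759143896357))
```

Orientation set; move above the knob.

>>> drive_tool:
  commands:
    - [-0.12,0.15,0,0,-1]
    - [-0.28,0.35,0,0,-1]
    - [-0.44,0.55,0,0,-1]
    - [-0.6,0.75,0,0,-1]
    - [-0.76,0.95,0,0,-1]

```text
clock: 11.8
ee_pos: [0.5714, 0.108, 0.2344]
tool_rot: [3.109, 0.448, 0.001]
force: [0.2, -0.7, 1.1]
gripper_width: 1.0
finger_force: 0.0
```

>>> drive_tool:
  commands:
    - [-0.2,0.25,0,0,-0.5]
    - [-0.4,0.5,0,0,-0.3]
    - [-0.6,0.75,0,0,-0.1]
    - [-0.75,0.9,0,0,-0.1]
    - [-0.9,1,0,0,-0.1]

```text
clock: 12.42
ee_pos: [0.4836, -0.0739, 0.2345]
tool_rot: [3.109, 0.446, 0.001]
force: [0.6, 0.4, -0.1]
gripper_width: 0.551
finger_force: 0.0
```

```bash
python3 - <<'E'
from h import *
togo(.488,-.0966,.13,-73.7)
f=cam("wrist")
b=blob(f,(3,140,60),(20,255,255),(100,0,540,330));print(b[1],b[2],cv2.minAreaRect(b[0]),hit(f,b[1],.143))
t=cam("top");s=cam("scene")
for c,p in((t,[.642,.278,.045]),(s,[.642,.278,.045])):
    u=proj(c,p);x,y=map(int,u);bb=blob(c,(8,40,150),(25,180,255),(x-40,y-40,x+40,y+40));print("offcut",u,bb[1],bb[2])
kt=blob(t,(3,180,120),(20,255,255),(355,262,392,285))
cv2.imwrite("pics/w4.png",f["pixels"][:,:,::-1])
E
```

```text
t 12.43 tcp [ 0.4836 -0.0739  0.2345] yang -73.66 tilt [ 0.001  0.    -1.   ] w 0.551 F [ 0.6  0.4 -0.1] ff 0.0 
 shift [-0.015  0.153  0.697] twist 0.001
(346.38522746929596, 243.49022660439368) 963.5 ((346.5, 243.0), (39.0, 26.0), 0.0) [ 0.4893564  -0.09417485  0.143     ]
offcut (np.float64(215.8647545264298), np.float64(216.61355986516432)) (214.74405722276, 215.7572872969775) 6198.0
offcut (np.float64(389.59254830609285), np.float64(177.6759143896357)) (389.50194412042435, 177.09415097483753) 6001.0Traceback (most recent call last):
  File "<stdin>", line 8, in <module>
  File "h.py", line 26, in blob
    c=max(cs,key=cv2.contourArea)+np.array([x0,y0]); M=cv2.moments(c)
      ~~~^^^^^^^^^^^^^^^^^^^^^^^^
ValueError: max() iterable argument is empty
```

The knob is at (346,243) in the wrist view, square to the jaws, at about (0.489, -0.095).

>>> drive_tool:
  commands:
    - [0,0.08,0.05,0,-0.1]
    - [0,0.145,0.15,0,-0.1]
    - [0,0.145,0.4,0,-0.1]
    - [0,0.145,0.6,0,-0.1]
    - [0,0.145,0.75,0,-0.1]

```text
clock: 13.2
ee_pos: [0.4897, -0.0934, 0.119]
tool_rot: [-3.109, -0.444, 0.003]
force: [-0.2, -0.1, -0.1]
gripper_width: 0.552
finger_force: 0.0
```

>>> drive_tool:
  commands:
    - [0,0,0,0,-0.1]
    - [0,0,0,0,0.4]
    - [0,0,0,0,1]
    - [0,0,0,0,1]
    - [0,0,0,0,1]

```text
clock: 13.82
ee_pos: [0.4911, -0.0944, 0.1225]
tool_rot: [3.108, 0.443, 0.003]
force: [1.2, -5.3, 0.4]
gripper_width: 0.28
finger_force: 30.0
```

```bash
python3 - <<'E'
from h import *
togo(.489,-.095,.122,-73.7)
r=np.hypot(146,36);
for a in np.arange(0,1.95,.1):
    x=-146*np.cos(a)+36*np.sin(a);z=146*np.sin(a)+36*np.cos(a);print(round(a,2),round((x+146)/150,3),round(-(z-36)/150,3))
E
```

```text
t 13.82 tcp [ 0.4911 -0.0944  0.1225] yang -73.76 tilt [ 0.002  0.002 -1.   ] w 0.28 F [ 1.2 -5.3  0.4] ff 30.0 
 shift [-0.015 -0.     0.003] twist -0.001
0.0 0.0 -0.0
0.1 0.029 -0.096
0.2 0.067 -0.189
0.3 0.114 -0.277
0.4 0.17 -0.36
0.5 0.234 -0.437
0.6 0.306 -0.508
0.7 0.383 -0.571
0.8 0.467 -0.625
0.9 0.556 -0.672
1.0 0.649 -0.709
1.1 0.746 -0.736
1.2 0.844 -0.754
1.3 0.944 -0.762
1.4 1.044 -0.76
1.5 1.144 -0.748
1.6 1.242 -0.726
1.7 1.337 -0.694
1.8 1.428 -0.653
1.9 1.515 -0.603
```

>>> drive_tool:
  commands:
    - [0.029,0,-0.096,0,1]
    - [0.067,0,-0.189,0,1]
    - [0.114,0,-0.277,0,1]
    - [0.17,0,-0.36,0,1]
    - [0.234,0,-0.437,0,1]

```text
clock: 14.45
ee_pos: [0.5244, -0.0846, 0.1879]
tool_rot: [3.108, 0.443, 0.001]
force: [2.5, -4.8, -6.9]
gripper_width: 0.277
finger_force: 30.0
```

```bash
python3 - <<'E'
from h import *
togo(.4911+.96*.0351,-.0944+.281*.0351,.1225+.0656,-73.7)
E
```

```text
t 14.45 tcp [ 0.5244 -0.0846  0.1879] yang -73.77 tilt [ 0.001  0.002 -1.   ] w 0.277 F [ 2.5 -4.8 -6.9] ff 30.0 
 shift [ 0.002  0.001 -0.002] twist -0.001
```

Tracking well. Next 0.5→1.0, then 1.0→1.5.

>>> drive_tool:
  commands:
    - [0.072,0,-0.071,0,1]
    - [0.149,0,-0.134,0,1]
    - [0.233,0,-0.188,0,1]
    - [0.322,0,-0.235,0,1]
    - [0.415,0,-0.272,0,1]

```text
clock: 15.08
ee_pos: [0.5834, -0.0672, 0.2283]
tool_rot: [3.109, 0.443, -0.002]
force: [-0.3, -4.7, -3.2]
gripper_width: 0.278
finger_force: 30.0
```

>>> drive_tool:
  commands:
    - [0.097,0,-0.027,0,1]
    - [0.195,0,-0.045,0,1]
    - [0.295,0,-0.053,0,1]
    - [0.395,0,-0.051,0,1]
    - [0.495,0,-0.039,0,1]

```text
clock: 15.7
ee_pos: [0.6563, -0.0458, 0.2345]
tool_rot: [3.109, 0.443, 0.002]
force: [-0.7, -5.1, 4.4]
gripper_width: 0.281
finger_force: 30.0
```

>>> drive_tool:
  commands:
    - [0.098,0,0.022,0,1]
    - [0.193,0,0.054,0,1]
    - [0.284,0,0.095,0,1]
    - [0.328,0,0.119,0,1]
    - [0.328,0,0.119,0,1]

```text
clock: 16.32
ee_pos: [0.7047, -0.0316, 0.2163]
tool_rot: [3.11, 0.443, 0.006]
force: [4.6, -3.3, 3.4]
gripper_width: 0.278
finger_force: 30.0
```

Flap is at about 1.85 rad. Release and rise clear of it.

>>> drive_tool:
  commands:
    - [0,0,0,0,0.2]
    - [0,0,0,0,-0.2]
    - [0,0,0,0,-0.2]
    - [0,0,0,0,-0.2]
    - [0,0,0,0,-0.2]

```text
clock: 16.95
ee_pos: [0.7022, -0.0318, 0.2159]
tool_rot: [-3.11, -0.443, 0.0]
force: [-0.4, -0.2, 0.5]
gripper_width: 0.6
finger_force: 0.0
```

>>> drive_tool:
  commands:
    - [0,0,-0.1,0,-0.2]
    - [0,0,-0.25,0,-0.2]
    - [0,0,-0.45,0,-0.2]
    - [0,0,-0.6,0,-0.2]
    - [0,0,-0.6,0,-0.2]

```text
clock: 17.58
ee_pos: [0.7035, -0.032, 0.3091]
tool_rot: [3.109, 0.443, 0.007]
force: [-0.3, 0.2, 0.7]
gripper_width: 0.601
finger_force: 0.0
```

>>> drive_tool:
  commands:
    - [-0.2,0,0,0,-0.2]
    - [-0.4,0,0,0,-0.2]
    - [-0.6,0,0,0,-0.2]
    - [-0.8,0,0,0,-0.2]
    - [-1,0,0,0,-0.2]

```text
clock: 18.2
ee_pos: [0.5567, -0.0739, 0.3051]
tool_rot: [-3.11, -0.443, 0.002]
force: [-0.6, -0.7, 0.5]
gripper_width: 0.599
finger_force: 0.0
```

```bash
python3 - <<'E'
from h import *
togo(.558,-.076,.075,-73.7)
f=cam("wrist");cv2.imwrite("pics/w5.png",f["pixels"][:,:,::-1]);print(proj(f,[.558,-.076,.096]))
s=cam("scene");t=cam("top")
cv2.imwrite("pics/s5.png",s["pixels"][150:380,200:480,::-1])
o=np.zeros((480,280+640,3),np.uint8);o[:,:640]=f["pixels"];o[:230,640:]=s["pixels"][150:380,200:480]
o[240:420,640:]=t["pixels"][160:340,180:460]
cv2.imwrite("pics/c5.png",cv2.resize(o,None,fx=.86,fy=.86,interpolation=3)[:,:,::-1])
E
```

```text
t 18.2 tcp [ 0.5567 -0.0739  0.3051] yang -73.79 tilt [-0.001 -0.    -1.   ] w 0.599 F [-0.6 -0.7  0.5] ff 0.0 
 shift [0.006 0.016 1.534] twist -0.002
(np.float64(316.43703791468283), np.float64(210.20486261984576))
```

View pics/c5.png

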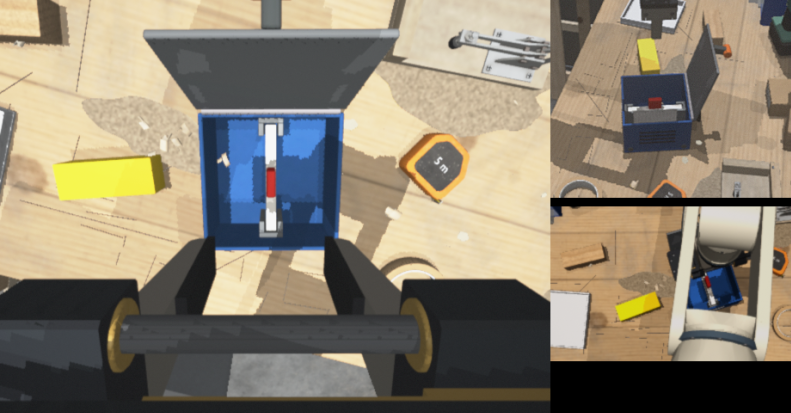

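The flap stands open leaning back, the offcut lies on the bench, and the white plate with the red tab is at wrist (315,212) against a predicted (316,210). Next, triangulate the tab.

```bash
python3 - <<'E'
from h import *
def red(f,r):
    x0,y0,x1,y1=r;p=f["pixels"].astype(int)[y0:y1,x0:x1];m=((p[...,0]>1.8*p[...,1])&(p[...,0]>1.8*p[...,2])&(p[...,0]>60)).astype(np.uint8)
    c=max(cv2.findContours(m,0,2)[0],key=cv2.contourArea)+np.array([x0,y0]);M=cv2.moments(c);return (M["m10"]/M["m00"],M["m01"]/M["m00"]),cv2.boundingRect(c)
f=cam("wrist");s=cam("scene");t=cam("top")
a=red(f,(280,170,350,250));b=red(s,(290,230,350,300));c=red(t,(330,210,400,280));print(a,b,c)
print(tri((f,a[0]),(t,c[0])),tri((f,a[0]),(s,b[0])),hit(f,a[0],.096))
E
```

```text
((314.4808461978273, 212.68381932532876), (310, 196, 10, 34)) ((321.22365591397846, 269.14193548387095), (314, 263, 15, 13)) ((362.21631205673754, 247.2340425531915), (359, 241, 7, 14))
(array([ 0.55487787, -0.07603027,  0.09063324]), [np.float64(0.7), np.float64(0.7)]) (array([ 0.55378215, -0.0755623 ,  0.08562469]), [np.float64(0.2), np.float64(0.2)]) [ 0.5558357  -0.07499818  0.096     ]
```

>>> drive_tool:
  commands:
    - [0,0.005,0.2,0,-0.2]
    - [0,0.01,0.4,0,-0.2]
    - [0,0.01,0.65,0,-0.2]
    - [0,0.01,0.85,0,-0.2]
    - [0,0.01,1,0,-0.2]

```text
clock: 19.12
ee_pos: [0.5589, -0.0748, 0.154]
tool_rot: [-3.11, -0.444, 0.002]
force: [0.5, 0.2, 0.0]
gripper_width: 0.601
finger_force: 0.0
```

>>> drive_tool:
  commands:
    - [0,0,0.15,0,-0.2]
    - [0,0,0.3,0,-0.2]
    - [0,0,0.43,0,-0.2]
    - [0,0,0.52,0,-0.2]
    - [0,0,0.55,0,-0.2]

```text
clock: 19.75
ee_pos: [0.5586, -0.075, 0.0724]
tool_rot: [-3.11, -0.443, 0.002]
force: [-0.2, -0.9, 0.5]
gripper_width: 0.604
finger_force: 0.0
```

```bash
python3 - <<'E'
from h import *
togo(.556,-.0755,.072,-73.7)
E
```

```text
t 19.75 tcp [ 0.5586 -0.075   0.0724] yang -73.78 tilt [-0.001 -0.001 -1.   ] w 0.604 F [-0.2 -0.9  0.5] ff 0.0 
 shift [-0.018 -0.001  0.003] twist -0.001
```

>>> drive_tool:
  commands:
    - [-0.015,0,0,0,0.2]
    - [-0.015,0,0,0,0.6]
    - [-0.015,0,0,0,1]
    - [-0.015,0,0,0,1]
    - [-0.015,0,0,0,1]

```text
clock: 20.38
ee_pos: [0.5566, -0.0758, 0.0737]
tool_rot: [3.11, 0.443, 0.001]
force: [-0.4, 1.0, 2.1]
gripper_width: 0.107
finger_force: 30.0
```

>>> drive_tool:
  commands:
    - [0,0,0,0,1]
    - [0,0,0,0,1]
    - [0,0,-0.03,0,1]
    - [0,0,-0.07,0,1]
    - [0,0,-0.12,0,1]

```text
clock: 21.0
ee_pos: [0.5564, -0.0758, 0.0918]
tool_rot: [-3.11, -0.443, 0.0]
force: [0.4, 0.4, -0.3]
gripper_width: 0.104
finger_force: 30.0
```

>>> drive_tool:
  commands:
    - [0,0,-0.12,0,1]
    - [0,0,-0.27,0,1]
    - [0,0,-0.45,0,1]
    - [0,0,-0.6,0,1]
    - [0,0,-0.72,0,1]

```text
clock: 21.62
ee_pos: [0.5568, -0.0758, 0.2015]
tool_rot: [3.11, 0.443, 0.002]
force: [1.1, 0.5, -0.2]
gripper_width: 0.102
finger_force: 30.0
```

>>> drive_tool:
  commands:
    - [0,0,-0.1,0,1]
    - [0,0,-0.2,0,1]
    - [0,0,-0.26,0,1]
    - [0,0,-0.3,0,1]
    - [0,0,-0.3,0,1]

```text
clock: 22.25
ee_pos: [0.5565, -0.0758, 0.2445]
tool_rot: [3.11, 0.443, 0.0]
force: [0.3, -0.0, -0.4]
gripper_width: 0.106
finger_force: 30.0
```

```bash
python3 - <<'E'
from h import *
togo(.4615,.332,.225,-73.7)
E
```

```text
t 22.25 tcp [ 0.5565 -0.0758  0.2445] yang -73.79 tilt [ 0.  0. -1.] w 0.106 F [ 0.3 -0.  -0.4] ff 30.0 
 shift [ 0.15  -2.788  0.13 ] twist -0.002
```

>>> drive_tool:
  commands:
    - [0,-0.06,0,0,1]
    - [0.01,-0.16,0,0,1]
    - [0.02,-0.3,0,0,1]
    - [0.03,-0.45,0,0,1]
    - [0.03,-0.6,0,0,1]

```text
clock: 22.88
ee_pos: [0.5351, 0.0138, 0.2444]
tool_rot: [-3.11, -0.444, 0.0]
force: [-0.2, -0.2, -0.5]
gripper_width: 0.105
finger_force: 30.0
```

>>> drive_tool:
  commands:
    - [0.01,-0.16,0,0,1]
    - [0.02,-0.32,0,0,1]
    - [0.03,-0.48,0,0,1]
    - [0.04,-0.64,0,0,1]
    - [0.05,-0.8,0,0,1]

```text
clock: 23.5
ee_pos: [0.5084, 0.1311, 0.2444]
tool_rot: [-3.11, -0.444, 0.0]
force: [-0.1, -0.0, -1.0]
gripper_width: 0.106
finger_force: 30.0
```

>>> drive_tool:
  commands:
    - [0.01,-0.16,0,0,1]
    - [0.02,-0.32,0,0,1]
    - [0.03,-0.48,0,0,1]
    - [0.04,-0.62,0,0,1]
    - [0.05,-0.75,0,0,1]

```text
clock: 24.12
ee_pos: [0.4841, 0.241, 0.2444]
tool_rot: [-3.11, -0.444, 0.0]
force: [-0.1, 0.9, -1.1]
gripper_width: 0.103
finger_force: 30.0
```

>>> drive_tool:
  commands:
    - [0,-0.12,0,0,1]
    - [0.01,-0.24,0,0,1]
    - [0.02,-0.36,0,0,1]
    - [0.02,-0.45,0,0,1]
    - [0.02,-0.5,0,0,1]

```text
clock: 24.75
ee_pos: [0.4669, 0.3129, 0.2444]
tool_rot: [3.11, 0.443, -0.0]
force: [0.6, -0.3, 0.2]
gripper_width: 0.106
finger_force: 30.0
```

```bash
python3 - <<'E'
from h import *
togo(.4615,.332,.23,-73.7)
E
```

```text
t 24.75 tcp [0.4669 0.3129 0.2444] yang -73.77 tilt [-0.  0. -1.] w 0.106 F [ 0.6 -0.3  0.2] ff 30.0 
 shift [ 0.001 -0.132  0.096] twist -0.001
```

>>> drive_tool:
  commands:
    - [0,-0.05,0.02,0,1]
    - [0,-0.1,0.04,0,1]
    - [0,-0.13,0.06,0,1]
    - [0,-0.13,0.06,0,1]
    - [0,-0.13,0.06,0,1]

```text
clock: 25.38
ee_pos: [0.4618, 0.3307, 0.2354]
tool_rot: [3.11, 0.443, 0.0]
force: [1.1, 0.2, -0.3]
gripper_width: 0.105
finger_force: 30.0
```

```bash
python3 - <<'E'
from h import *
togo(.4615,.332,.235,-73.7)
f=cam("wrist");s=cam("scene");t=cam("top")
o=np.zeros((480,1000,3),np.uint8);o[:,:640]=f["pixels"]
o[:300,640:]=cv2.resize(s["pixels"][80:380,210:450],(360,450))[:300]
o[305:480,640:]=cv2.resize(t["pixels"][190:330,150:480],(360,153))[:175] if 0 else np.pad(cv2.resize(t["pixels"][190:330,150:480],(360,153)),((0,22),(0,0),(0,0)))
cv2.imwrite("pics/end.png",cv2.resize(o,None,fx=.8,fy=.8,interpolation=3)[:,:,::-1])
E
```

```text
t 25.38 tcp [0.4618 0.3307 0.2354] yang -73.8 tilt [-0.  0. -1.] w 0.105 F [ 1.1  0.2 -0.3] ff 30.0 
 shift [ 0.001 -0.009  0.003] twist -0.002
```

View pics/end.png

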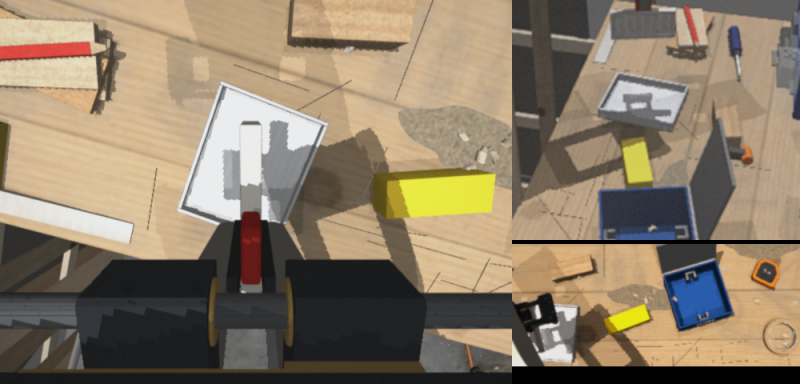

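The plate hangs upright in the grip at (250,190), over the tray. The flap stands open, the box is empty, and the offcut is on the bench. One hold to settle, then hand in.

>>> drive_tool:
  commands:
    - [0,0,0,0,1]
    - [0,0,0,0,1]
    - [0,0,0,0,1]
    - [0,0,0,0,1]
    - [0,0,0,0,1]

```text
clock: 26.15
ee_pos: [0.4617, 0.3309, 0.2354]
tool_rot: [3.11, 0.443, -0.0]
force: [-0.0, -0.1, -0.5]
gripper_width: 0.108
finger_force: 30.0
```

```bash
python3 -c "
from workcell import robot
print(robot.finish_job())"
```

```text
the job is handed in; nothing more can be done
None
```

I handed the job in at 26 s with the offcut on the bare bench, the flap standing open at about 1.85 rad, and the filter plate held still and upright over the middle of the tray, its lower edge about 17 cm above the bench; the judge returned no verdict.

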